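# Bring the toy freight wagon to rest at the station signal

## Robot

A 7-joint arm with a two-finger parallel gripper is mounted at the origin on the work surface. World frame = base frame: x ahead of the robot, y to its left, z up, the work surface at z = 0. Lengths are in m, angles in degrees, forces in N, time in s.
With the tool pointing down it reaches from about 0.425 to 0.875 m from the base axis. Payload 8.4 kg.
Tool frame: the origin (TCP) lies on the mounting face of the last link; the fingertips stand 173 mm ahead of it and the grasp point (between the pads) lies 155 mm ahead of it (grasp_offset is the distance from the TCP to the grasp point, in m); z points along the fingers, y is the line along which they close (so a half turn about z gives the same grasp; the last joint's range is limited). The gripper opens to 85 mm and grips with 20 to 120 N. Pads are 22 mm wide; open, the fingers measure 114 mm over their backs; the gripper's body (76 mm by 85 mm) begins 54 mm behind the grasp point. The pads swing forward as they close: fully open they stand 13 mm farther back than shut.
Start: joints at [59.175, 19.091, 2.286, 83.961, -0.768, 76.965, -3.352], TCP at [0.276, -0.588, 0.405] pointing down, gripper open.
Joint ranges: [-147.57, 147.57], [-21.85, 119.76], [-74.77, 79.35], [14.55, 137.4], [-85.83, 265.84], [4.83, 119.75], [-152.11, 152.11]. Speed limits (degrees/s): [127.2, 127.2, 159.86, 159.86, 180, 180, 180].

## Interface

Orientations are given as [roll, pitch, yaw] about the fixed x, y, z axes, in that order (R = Rz(yaw) Ry(pitch) Rx(roll)).
In Python, from rig import * gives the robot as it stands.
- The arm moves only by the shell command python3 -m handwheel 'ROWS' [FORCE]. ROWS is JSON, a list of rows, each an object with "slide": the shift along the tool's x, y, z normalised to -1 to 1, where 1 is 0.03 m, a list of three; "delta_rot": the turn, a rotation vector about the tool's x, y, z normalised to -1 to 1, where 1 is 2 pi rad, a list of three; "grip": the closure, from -1 (fully open) to 1 (shut). A call has 1 to 12 rows; each row shifts and turns the commanded pose from where the row before left it, along the tool's axes as they then stand; what a row does not reach is not made up. A row lasts 1/10 s, in which the tool goes at most 50 mm and 8.59 degrees, less where a joint would pass 70% of its speed; a pose out of reach is approached as far as the arm can. A call with a number of a shift or a turn outside -1 to 1 is refused whole. A call with a gripper value outside its range is refused whole. The fingers move at their own pace and stop on an object; FORCE is the grip in N (left out, the last holds). Time passes only in rows, so rows that do not move let the fingers close. It gives the time, the measured TCP pose, the force, the opening and the grip force at its end, in the units of the state.
- observe(): the state, without advancing time (a new reading comes with each control period).
- grab_frame(name): name is "scene" or "top"; returns the picture (400x640x3 uint8, red, green, blue); there is no depth.
- get_calibration(name): a dict with "camera_matrix" (3x3 intrinsics, pixels), "distortion" ([k1, k2, p1, p2, k3] as OpenCV has them; the pictures are not rectified), "world_to_cam" (4x4, takes a point from world to camera coordinates). Camera axes: x right, y up, looking along -z (the intrinsics and any distortion apply to the point x, -y, -z); pixel columns grow to the right and rows downward; lengths in m; the calibration is good to about 2 mm. A picture is of the moment at which its call begins. get_calibration takes no time and is no camera call.
- hand_in(): hands the job in; it is judged then, once.
Trained networks look in the newest picture that a camera, given by its name, has taken for a name from the list of things; names that differ only in an ending like _2 or _b are one class to them, and where a whole thing is asked for, a point or a joint stands for the part that bears it (a point fixed in the world has none). Each returns a list of dicts, best first, with "confidence" (0 to 1); they miss things now and then, are a little off and sometimes report something else, mostly with a low value. They report only what shows in the picture. A call takes as long as a camera call.
- outline_of(camera, thing): "region" (400x640 bool, what is visible of it) and "box" ([left, top, right, bottom] in pixels, round what is visible of it).
The state is a dict: "time": time; "joint_positions": joint angles; "qvel": joint speeds; "joint_efforts": joint torques, N m; "ee_pos": TCP position; "ee_rot": TCP orientation; "force": force on the tool from outside, world axes, zero at the start; "moment": the same for the moment, N m; "opening": finger opening in m; "gripper_force": force on a finger pad.
Only numpy, scipy, OpenCV 4.12 (cv2) and the standard library are available. Lean on these libraries where they do the work, as an engineer would, in place of code of your own. Each camera call takes 0.05 s, during which the arm holds its last target. There are 200 camera calls.

## Task

Set up the railway display: gently push the free-rolling blue wagon along the track by its sprung end bumpers only, and brake it so that it stands still with its centre stripe level with the red pointer of the station signal. Do it in one brisk job within twenty-odd seconds, never let it strike the red stop at the end of the line or race, and finish with the wagon let go and still. Leave the signal and the other toys alone.

Things in the scene. Friction and masses are not known exactly. Their poses are not given: they have to be found in the camera images.
- track: Fixed wooden toy railway: board 160 wide, 860 long, 12 thick, rail tops at 24 mm. Origin: centre of the board, at table height. Its y axis runs along the rails in the direction of travel, towards the red end stop; x points across, away from the robot. At the other end (y = -430 mm) nothing stands above the rails; the wagon's middle cannot go back beyond y = -310 mm.
- stop_face (a point): Middle of the face of the red end stop, at y = +395 mm of the track, 70 mm up: a beam 130 wide, 25 thick, from 57 to 83 mm above the table. The wagon's front bumper meets it when the wagon's middle is 106 mm before it (y = +289 mm of the track).
- wagon: Blue wagon on ball bearings; slides only along the track's y. Axes as the track's; origin at table height under its middle (white stripe on each flank). Body 100 wide, 150 long, 45 to 85 mm up; load fixed on it up to 115 mm. Mass 1.3 kg nominal (0.7 to 1.4 times), drag only 0.08 N per m/s + 0.004 N: it coasts far. Touch it only on the bumper faces beyond its ends, not on top, sides or load.
- rear_end (a point): Middle of the rear bumper's face when not pressed, fixed to the wagon 106 mm behind its middle (y = -106), 64 mm up. Bumper: black block with orange face, 96 wide, from 47 to 81 mm above the table; it is sprung, gives way up to 25 mm along the track at 40 N/m, hardly damped, so the wagon springs away from what pushes it.
- front_end (a point): The same for the front bumper, 106 mm ahead of the wagon's middle (y = +106), towards the end stop; same size and spring. The wagon bounces back off a standing obstacle. The wagon can be braked here with the shut fingers from the front.
- signal: Fixed station signal, the mark: post with a red disc, 117 mm tall, on a 50 mm square foot, 115 mm to the +x side of the track's centre line. Origin under the post at table height; axes as the track's. A red pointer reaches 34 mm towards the track, 50 mm up. The wagon is at the mark when its origin and the signal's have the same y along the track: 134 to 229 mm before it would meet the stop.
- stack_toy: stacking-ring toy, cone of coloured discs, 84 mm wide, 110 mm tall; bystander, origin under its centre. Leave it.
- mushroom: wooden mushroom, red cap 72 mm wide, 80 mm tall; bystander, origin under its centre. Leave it.
- toy_car: yellow wooden car 62 x 100 mm, 70 mm tall; bystander, origin under its centre. Leave it.
- play_ring: green ring, 80 mm wide, 22 mm tall; bystander, origin under its centre. Leave it.
- brick: red brick 45 x 90 x 30 mm; bystander, origin under its centre. Leave it.
- spinning_drum: blue drum 66 mm wide, 40 mm tall; bystander, origin under its centre. Leave it.

How it is judged (in metres and radians):
On the way:
1. the wagon stands still at the signal (y of wagon in the frame of signal between -0.015 and 0.015 m and linear speed of wagon below 0.01 m/s), for 1 s.
At the end, for the whole second after the job is handed in: The wagon's middle is within 15 mm of the signal along the track and slower than 10 mm/s, through the second after the end, with the robot touching nothing (all of step 1).
It fails at once if the wagon strikes the end stop (y of wagon in the frame of track above 0.286 m).
It fails at once if the wagon races (over 0.35 m/s) or is rammed (over 15 N) (linear speed of wagon above 0.35 m/s or contact force between wagon and the fingers above 15 N).
It fails at once if the robot touches the wagon on its top, sides or load instead of beyond its ends ((contact force between wagon and the fingers above 0.3 N or contact force between wagon and the arm above 0.3 N) and y of the grasp point in the frame of wagon between -0.08 and 0.08 m).
It fails at once if the signal is hit (contact force between signal and the fingers above 3 N or contact force between signal and the arm above 3 N).
It fails at once if another toy is pushed about (distance of any of stack_toy, mushroom, toy_car, play_ring, brick, spinning_drum from where it was at the start of the episode above 0.03 m).
It also fails if it takes over 42 s, if anything falls off the work surface, if the arm or the gripper's body presses on something with over 40 N, if the wrist force passes 120 N, or if a joint passes its speed limit or range.

## Working session

There is one attempt and no reset: what is moved stays moved. The work goes in short steps, Python scripts to look and compute and a shell command to move; the robot and the scene stay as the last step left them, time stands still between calls to the robot, and variables do not carry over. Pictures are saved under pics/ and viewed, at most 10 in all, crops included, and the job is handed in when it is done.

```bash
ls; mkdir -p pics
python3 - <<'E'
from rig import *
import cv2
for n in("scene","top"):
    cv2.imwrite(f"pics/{n}0.png",grab_frame(n)[:,:,::-1])
    c=get_calibration(n);print(c)
s=observe();print(s)
E
```

```text
pics
{'camera_matrix': array([[460.30551744,   0.        , 322.31653578],
       [  0.        , 460.30551744, 194.399945  ],
       [  0.        ,   0.        ,   1.        ]]), 'distortion': array([-0.07588421,  0.        ,  0.        ,  0.        ,  0.        ]), 'world_to_cam': array([[ 8.21664345e-01,  5.69971646e-01, -1.63846900e-04,
        -4.36842568e-01],
       [-3.87593056e-01,  5.58960259e-01,  7.33031413e-01,
         1.72965918e-01],
       [ 4.17898705e-01, -6.02242270e-01,  6.80194767e-01,
        -1.76337197e+00],
       [ 0.00000000e+00,  0.00000000e+00,  0.00000000e+00,
         1.00000000e+00]])}
{'camera_matrix': array([[506.26466427,   0.        , 309.98491639],
       [  0.        , 506.26466427, 196.84640006],
       [  0.        ,   0.        ,   1.        ]]), 'distortion': array([-0.04047294,  0.        ,  0.        ,  0.        ,  0.        ]), 'world_to_cam': array([[-0.0295003 , -0.99955883,  0.00344611, -0.01805239],
       [ 0.97816039, -0.02815878,  0.20593525, -0.54795895],
       [-0.20574736,  0.009446  ,  0.97855955, -1.46777856],
       [ 0.        ,  0.        ,  0.        ,  1.        ]])}
{'time': 0.1, 'joint_positions': array([59.17686613, 19.12972044,  2.28584382, 84.00547733, -0.76956713,
       76.96517161, -3.35185251]), 'qvel': array([ 0.01611563, -0.10296873,  0.00090196, -0.09282007,  0.05206275,
        0.09786414, -0.11434089]), 'joint_efforts': array([ 4.00659599e-03, -6.60007668e+01,  1.37032013e+00, -4.06470287e+01,
        1.71094062e-02,  8.85896181e-03,  3.83790450e-06]), 'ee_pos': array([ 0.27605782, -0.58830017,  0.40389202]), 'ee_rot': array([-1.79915001e+02,  4.41121970e-03,  2.51368505e+01]), 'force': array([-0.43053668,  0.61930903,  0.03852543]), 'moment': array([-0.03569669, -0.02161057,  0.01846039]), 'gripper_force': 0.0, 'opening': 0.08506647318088931}
```

View pics/scene0.png

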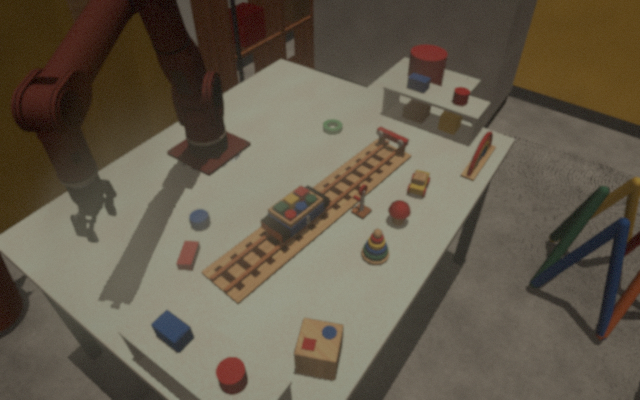

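View pics/top0.png

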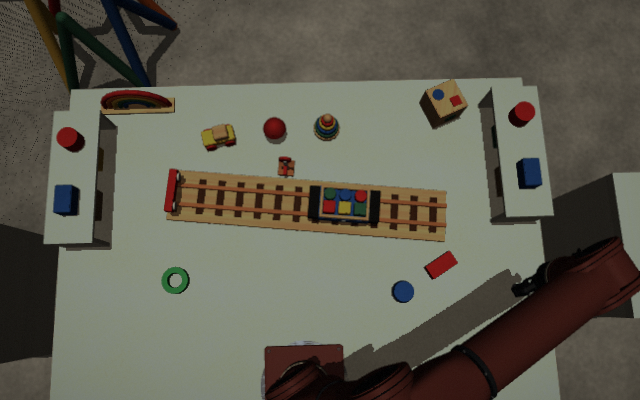

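The overview shows the track running roughly along world y. In the top view the end stop is at (172,190), the wagon at (344,205) and the signal at (286,166). Next I'll take outlines and crops.

```bash
cat > h.py <<'E'
import numpy as np, cv2
from rig import *
C={n:get_calibration(n) for n in("scene","top")}
F=np.diag([1.,-1,-1])
def proj(n,P):
    c=C[n];T=F@c["world_to_cam"][:3];return cv2.projectPoints(np.atleast_2d(P).astype(float),cv2.Rodrigues(T[:,:3])[0],T[:,3],c["camera_matrix"],c["distortion"])[0][:,0]
def ray(n,uv):
    c=C[n];T=F@c["world_to_cam"][:3];p=cv2.undistortPoints(np.array(uv,float).reshape(-1,1,2),c["camera_matrix"],c["distortion"])[:,0]
    return -T[:,:3].T@T[:,3],np.c_[p,np.ones(len(p))]@T[:,:3]
def atz(n,uv,z):
    o,d=ray(n,uv);return o+d*((z-o[2])/d[:,2])[:,None]
E
python3 - <<'E'
from h import *
im={n:grab_frame(n) for n in("top","scene")}
np.save("im0.npy",im["top"])
M={}
for t in("track","wagon","signal","rear_end","front_end","stop_face","brick","spinning_drum","mushroom","stack_toy","toy_car","play_ring"):
  for n in(("top","scene") if t in("track","wagon","signal") else ("top",)):
    r=outline_of(n,t)
    for q in r[:2]: print(t,n,round(q["confidence"],2),q["box"])
    if r: M[t+n]=r[0]["region"]; 
    if r and n=="top":
        m=M[t+n]; v=np.argwhere(m)[:,::-1].mean(0); print("   centroid",v,atz("top",v,.02)[0].round(3))
np.savez("m0.npz",**M)
a=im["top"][150:250,150:460]; a=cv2.resize(a,(800,258),interpolation=cv2.INTER_CUBIC)
b=im["scene"][115:305,200:430]; b=cv2.resize(b,None,fx=1.8,fy=1.8,interpolation=cv2.INTER_CUBIC)
o=np.zeros((600,800,3),np.uint8);o[:258]=a;o[258:258+b.shape[0],:b.shape[1]]=b
o=np.clip(o*1.6,0,255)
cv2.imwrite("pics/c1.png",o[:,:,::-1])
print(observe()["time"])
E
```

```text
track top 0.92 [163.9, 168.7, 448.0, 240.8]
   centroid [305.53728706 204.75224429] [ 0.531 -0.02   0.02 ]
track scene 0.95 [201.7, 127.9, 412.2, 305.7]
wagon top 0.65 [307.3, 180.6, 380.0, 223.5]
   centroid [343.53418633 203.56457417] [ 0.531 -0.137  0.02 ]
wagon scene 0.95 [262.1, 183.7, 329.0, 244.3]
signal top 0.84 [276.4, 153.0, 294.4, 173.6]
   centroid [284.94585987 165.41401274] [0.658 0.041 0.02 ]
signal scene 0.74 [353.7, 185.1, 371.1, 216.2]
signal scene 0.59 [261.8, 185.6, 328.3, 244.8]
rear_end top 0.8 [305.2, 185.5, 381.6, 221.3]
   centroid [342.90707965 203.44247788] [ 0.531 -0.135  0.02 ]
front_end top 0.66 [308.6, 183.4, 378.7, 225.4]
   centroid [343.3631394  203.65130808] [ 0.531 -0.136  0.02 ]
stop_face top 0.57 [164.7, 168.6, 448.8, 242.9]
   centroid [305.76226781 204.82728029] [ 0.53  -0.021  0.02 ]
brick top 0.57 [422.3, 252.7, 459.7, 277.3]
   centroid [440.1473029  264.53112033] [ 0.335 -0.42   0.02 ]
spinning_drum top 0.95 [392.3, 281.3, 414.7, 301.9]
   centroid [402.39050132 291.25065963] [ 0.26  -0.301  0.02 ]
mushroom top 0.76 [265.7, 118.4, 286.7, 135.8]
   centroid [274.70341207 127.61417323] [0.783 0.071 0.02 ]
stack_toy top 0.71 [311.2, 111.9, 336.5, 140.6]
   centroid [325.43478261 126.79710145] [ 0.781 -0.09   0.02 ]
toy_car top 0.6 [199.5, 124.2, 234.9, 147.7]
   centroid [218.50702028 136.14196568] [0.76 0.25 0.02]
play_ring top 0.73 [161.9, 265.9, 189.4, 292.4]
   centroid [175.29297821 279.89830508] [0.313 0.376 0.02 ]
0.95[ WARN:0@7.599] global loadsave.cpp:1063 imwrite_ Unsupported depth image for selected encoder is fallbacked to CV_8U.
```

View pics/c1.png

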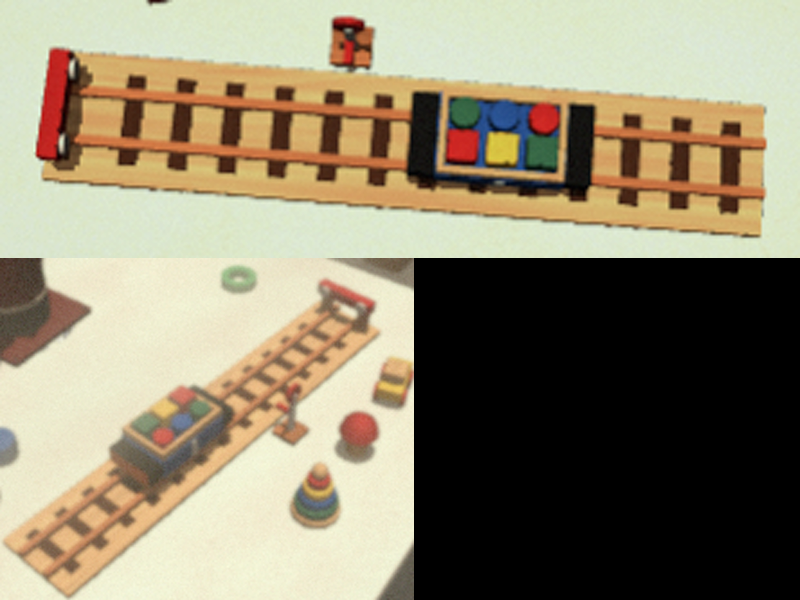

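Top crop: the board corners are clear, the bumper blocks' outer edges are at crop x≈410 and 592, and the signal foot is at crop (351,47). I'll fit the track pose, the wagon position and the signal position to those features in both views.

```bash
cat > fit.py <<'E'
from h import *
from scipy.optimize import least_squares
T=lambda x,y:(x/2.5806+150-.3,y/2.58+150-.3)
S=lambda x,y:(x/1.8+200-.2,(y-258)/1.8+115-.2)
tr=[("top",T(766,106),(.08,-.43,.012)),("top",T(761,236),(-.08,-.43,.012)),("top",T(42,180),(-.08,.43,.012)),
 ("scene",S(4,543),(-.08,-.43,.012)),("scene",S(70,595),(.08,-.43,.012)),("scene",S(380,330),(.08,.43,.012))]
wg=[("top",T(412,93),(.048,.106,.081)),("top",T(408,175),(-.048,.106,.081)),("top",T(595,105),(.048,-.106,.081)),("top",T(591,188),(-.048,-.106,.081))]
h=.008
sg=[("top",T(331,66),(-.025,.025,h)),("top",T(372,69),(-.025,-.025,h)),("scene",S(272,432),(-.025,.025,h)),("scene",S(290,444),(-.025,-.025,h)),("scene",S(309,431),(.025,-.025,h))]
def tf(p,P,o=(0,0,0)):
    c,s=np.cos(p[2]),np.sin(p[2]);q=np.array(P)+o
    return np.array([p[0]+c*q[0]-s*q[1],p[1]+s*q[0]+c*q[1],q[2]])
def res(p):
    r=[]
    for L,o in((tr,(0,0,0)),(wg,(0,p[3],0)),(sg,(p[5],p[4],0))):
        r+=[proj(n,tf(p,P,o))[0]-np.array(uv) for n,uv,P in L]
    return np.array(r)
f=least_squares(lambda p:res(p).ravel(),[.53,-.02,0,-.1,.06,.115],loss="soft_l1")
p=f.x
if __name__=="__main__":
    np.save("p.npy",p)
    print(p.round(4),np.degrees(p[2]));print(res(p).round(1).tolist())
    print("wagon",tf(p,(0,p[3],0)),"target d",p[4]-p[3],"to stop at wag y",.289-p[4])
    # pointer/ stripe check
    for n in("top","scene"):
        print(n,proj(n,[tf(p,(p[5]-.034,p[4],.05)),tf(p,(p[5],p[4],.117)),tf(p,(.05,p[3],.06))]).round(1).tolist())
E
python3 fit.py
```

```text
[ 0.5314 -0.0223 -0.105  -0.1122  0.0713  0.1162] -6.017442212702422
[[-1.0, -0.6], [-0.2, -0.1], [-0.8, 0.5], [-2.4, -1.6], [-2.1, 0.4], [-1.0, -0.2], [0.2, -0.8], [-0.8, -0.9], [0.3, -0.2], [0.3, -0.5], [-0.0, -0.8], [-0.0, -0.8], [7.1, -7.9], [-12.2, -6.5], [-10.6, 7.8]]
wagon [ 0.51961282 -0.13385709  0.        ] target d 0.18351486538248754 to stop at wag y 0.2176822285187504
top [[285.0, 174.5], [285.0, 157.7], [344.6, 188.5]]
scene [[351.8, 197.0], [361.4, 186.2], [306.4, 221.2]]
```

```bash
sed -i 's/("scene",S(272,432),(-.025,.025,h)),("scene",S(290,444),(-.025,-.025,h)),("scene",S(309,431),(.025,-.025,h))/("scene",S(272,432),(-.025,-.025,h)),("scene",S(290,444),(.025,-.025,h)),("scene",S(309,431),(.025,.025,h))/' fit.py; python3 fit.py
```

```text
[ 0.5314 -0.0223 -0.1056 -0.1122  0.0724  0.1161] -6.049284400499605
[[-1.0, -0.6], [-0.2, -0.1], [-0.8, 0.4], [-2.4, -1.7], [-2.2, 0.4], [-0.9, -0.2], [0.2, -0.8], [-0.8, -0.9], [0.3, -0.2], [0.3, -0.5], [-0.3, -0.8], [-0.4, -0.8], [-2.0, -0.1], [0.2, 0.5], [-1.1, -0.6]]
wagon [ 0.51962366 -0.13385414  0.        ] target d 0.18461452026781786 to stop at wag y 0.21655587072309512
top [[284.7, 174.5], [284.7, 157.6], [344.6, 188.5]]
scene [[352.0, 196.9], [361.6, 186.0], [306.4, 221.2]]
```

```bash
cat > trk.py <<'E'
from h import *
p=np.load("p.npy") if __import__("os").path.exists("p.npy") else None
c_,s_=np.cos(p[2]),np.sin(p[2])
def toW(x,y,z): return np.array([p[0]+c_*x-s_*y,p[1]+s_*x+c_*y,z])
def toT(P): d=np.array(P[:2])-p[:2];return np.array([c_*d[0]+s_*d[1],-s_*d[0]+c_*d[1]])
ys=np.arange(-.4,.4,.001);xs=np.arange(-.045,.0451,.002)
def strip(im,n="top",z=.11):
    G=np.array([toW(x,y,z) for x in xs for y in ys]);m=proj(n,G).astype(np.float32).reshape(len(xs),len(ys),2)
    return cv2.remap(im,m,None,cv2.INTER_LINEAR)
S0=strip(np.load("im0.npy"))
def wag(im,lo=-.07,hi=.07):
    "wagon track y by the best of part templates -> list of (y,score)"
    s=strip(im);out=[]
    for a,b in((-.06,.06),(-.06,0),(0,.06),(-.03,.03)):
        i=int(round((p[3]+a+.4)*1000));j=int(round((p[3]+b+.4)*1000))
        r=cv2.matchTemplate(s,S0[:,i:j],cv2.TM_CCOEFF_NORMED)[0];k=int(r.argmax());d=0
        if 0<k<len(r)-1: d=.5*(r[k-1]-r[k+1])/(r[k-1]-2*r[k]+r[k+1])
        out.append((round(p[3]+(k+d-i)/1000,4),round(float(r[k]),2)))
    return out
def look(save=None):
    "two-frame-free snapshot: time, wagon y by parts, grasp point in track frame"
    t=observe()["time"];im=grab_frame("top")
    if save: cv2.imwrite(save,im[:,:,::-1])
    o=observe();g=toT(o["ee_pos"])
    w=wag(im);print("t",round(t,2),"wagon",w,"to mark",round(p[4]-max(w,key=lambda q:q[1])[0],4),"tool xy",g.round(4),"z",round(o["ee_pos"][2]-.155,4),"rpy",o["ee_rot"].round(2),"F",o["force"].round(2),"open",round(o["opening"],4))
E
python3 - <<'E'
from trk import *
look()
g=toW(0,p[3]-.131,0);print(g, toT(observe()["ee_pos"]))
E
python3 -m handwheel '[{"slide":[0,0,1],"delta_rot":[0,0,0.0216],"grip":1},{"slide":[0,0,1],"delta_rot":[0,0,0.0216],"grip":1},{"slide":[0,0,1],"delta_rot":[0,0,0.0216],"grip":1},{"slide":[0,0,1],"delta_rot":[0,0,0.0216],"grip":1}]' 40
```

```text
t 0.95 wagon [(np.float64(-0.1122), 1.0), (np.float64(-0.1122), 1.0), (np.float64(-0.1122), 1.0), (np.float64(-0.1122), 1.0)] to mark 0.1846 tool xy [-0.1942 -0.5898] z 0.2497 rpy [180.    -0.    25.14] F [ 1.21  0.29 -0.15] open 0.0857
[ 0.50581837 -0.26412468  0.        ] [-0.19422148 -0.58984901]
time: 1.4
ee_pos: [0.276, -0.5884, 0.2837]
ee_rot: [180.0, -0.0, -6.3]
force: [-0.3, -0.5, -0.1]
opening: 0.0281
gripper_force: 0.0
```

```bash
python3 -m handwheel '[{"slide":[0.54,-0.94,0],"delta_rot":[0,0,0],"grip":1},{"slide":[0.54,-0.94,0],"delta_rot":[0,0,0],"grip":1},{"slide":[0.54,-0.94,0],"delta_rot":[0,0,0],"grip":1},{"slide":[0.54,-0.94,0],"delta_rot":[0,0,0],"grip":1},{"slide":[0.54,-0.94,0],"delta_rot":[0,0,0],"grip":1},{"slide":[0.54,-0.94,0],"delta_rot":[0,0,0],"grip":1},{"slide":[0.54,-0.94,0],"delta_rot":[0,0,0],"grip":1},{"slide":[0.54,-0.94,0.3],"delta_rot":[0,0,0],"grip":1},{"slide":[0.54,-0.94,0.3],"delta_rot":[0,0,0],"grip":1},{"slide":[0.54,-0.94,0.3],"delta_rot":[0,0,0],"grip":1},{"slide":[0.54,-0.94,0.5],"delta_rot":[0,0,0],"grip":1},{"slide":[0.54,-0.94,0.5],"delta_rot":[0,0,0],"grip":1}]'
python3 - <<'E'
from trk import *
look("pics/a1.png")
E
```

```text
time: 2.6
ee_pos: [0.5054, -0.271, 0.2276]
ee_rot: [180.0, -0.1, -6.0]
force: [0.2, 0.4, 1.1]
opening: -0.0
gripper_force: 0.0
t 2.6 wagon [(np.float64(-0.1122), 1.0), (np.float64(-0.1121), 1.0), (np.float64(-0.1122), 1.0), (np.float64(-0.1122), 1.0)] to mark 0.1846 tool xy [ 0.0023 -0.2438] z 0.0701 rpy [-1.7978e+02  3.0000e-02 -5.6100e+00] F [ 1.85  6.17 -1.76] open -0.0001
```

View pics/a1.png

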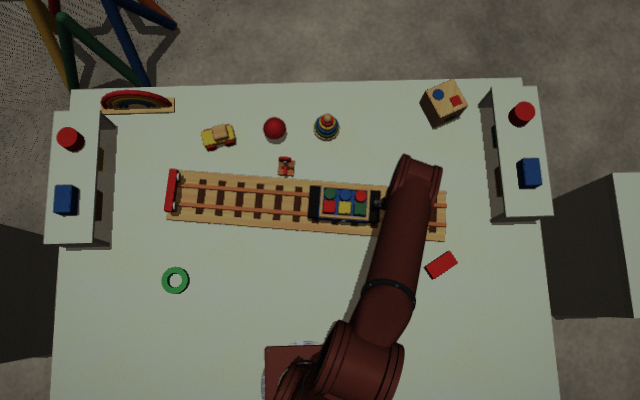

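The view shows the shut fingers behind the rear bumper, at about (385,205), with a gap of roughly 11 mm. I'll launch gently at 33 mm/s.

```bash
python3 -m handwheel '[{"slide":[0,-0.11,0],"delta_rot":[0,0,0],"grip":1},{"slide":[0,-0.11,0],"delta_rot":[0,0,0],"grip":1},{"slide":[0,-0.11,0],"delta_rot":[0,0,0],"grip":1},{"slide":[0,-0.11,0],"delta_rot":[0,0,0],"grip":1},{"slide":[0,-0.11,0],"delta_rot":[0,0,0],"grip":1},{"slide":[0,-0.11,0],"delta_rot":[0,0,0],"grip":1},{"slide":[0,-0.11,0],"delta_rot":[0,0,0],"grip":1},{"slide":[0,-0.11,0],"delta_rot":[0,0,0],"grip":1},{"slide":[0,-0.11,0],"delta_rot":[0,0,0],"grip":1},{"slide":[0,-0.11,0],"delta_rot":[0,0,0],"grip":1}]'
python3 - <<'E'
from trk import *
look()
look()
E
```

```text
time: 3.65
ee_pos: [0.5081, -0.2389, 0.2277]
ee_rot: [-180.0, 0.0, -6.0]
force: [0.3, -0.2, -0.1]
opening: -0.0
gripper_force: 0.1
t 3.65 wagon [(np.float64(-0.1036), 0.99), (np.float64(-0.1034), 0.99), (np.float64(-0.1037), 0.99), (np.float64(-0.1036), 0.99)] to mark 0.176 tool xy [-0.0003 -0.2172] z 0.0727 rpy [-179.98    0.     -5.93] F [0.61 0.84 0.5 ] open 0.0001
t 3.7 wagon [(np.float64(-0.1007), 0.99), (np.float64(-0.1006), 0.99), (np.float64(-0.1007), 0.99), (np.float64(-0.1007), 0.99)] to mark 0.1731 tool xy [-0.0003 -0.2175] z 0.0727 rpy [-179.98    0.     -5.92] F [-0.24 -0.12  0.24] open 0.0003
```

```bash
python3 -m handwheel '[{"slide":[0,0.2,0],"delta_rot":[0,0,0],"grip":1},{"slide":[0,0,-1],"delta_rot":[0,0,0],"grip":1},{"slide":[0,0,-1],"delta_rot":[0,0,0],"grip":1},{"slide":[0,-0.9,-1],"delta_rot":[0,0,0],"grip":1},{"slide":[0,-1,0],"delta_rot":[0,0,0],"grip":1},{"slide":[0,-1,0],"delta_rot":[0,0,0],"grip":1},{"slide":[0,-1,0],"delta_rot":[0,0,0],"grip":1},{"slide":[0,-1,0],"delta_rot":[0,0,0],"grip":1},{"slide":[0,-1,0],"delta_rot":[0,0,0],"grip":1},{"slide":[0,-1,0],"delta_rot":[0,0,0],"grip":1},{"slide":[0,-1,0],"delta_rot":[0,0,0],"grip":1},{"slide":[0,-1,0],"delta_rot":[0,0,0],"grip":1}]'
python3 - <<'E'
from trk import *
look()
E
```

```text
time: 4.95
ee_pos: [0.5354, 0.0209, 0.3178]
ee_rot: [180.0, -0.0, -6.0]
force: [0.0, -0.1, -0.4]
opening: 0.0002
gripper_force: 0.0
t 4.95 wagon [(np.float64(-0.0384), 0.58), (np.float64(-0.0379), 0.93), (np.float64(-0.0547), 0.56), (np.float64(-0.0393), 0.54)] to mark 0.1103 tool xy [-0.0011  0.0489] z 0.163 rpy [-1.7985e+02 -2.0000e-02 -5.6900e+00] F [-0.7   5.66  0.35] open 0.0002
```

```bash
python3 -m handwheel '[{"slide":[0,-1,0],"delta_rot":[0,0,0],"grip":1},{"slide":[0,-1,0],"delta_rot":[0,0,0],"grip":1},{"slide":[0,-1,0],"delta_rot":[0,0,0],"grip":1},{"slide":[0,-1,0],"delta_rot":[0,0,0],"grip":1},{"slide":[0,-0.4,1],"delta_rot":[0,0,0],"grip":1},{"slide":[0,0,1],"delta_rot":[0,0,0],"grip":1},{"slide":[0,0,1],"delta_rot":[0,0,0],"grip":1}]'
python3 - <<'E'
from trk import *
for i in range(3): look("pics/b%d.png"%i)
E
```

```text
time: 5.7
ee_pos: [0.5492, 0.1515, 0.2268]
ee_rot: [-180.0, -0.0, -5.9]
force: [-0.2, 0.2, -0.3]
opening: 0.0002
gripper_force: 0.0
t 5.7 wagon [(np.float64(-0.0045), 0.99), (np.float64(-0.0045), 0.99), (np.float64(-0.0045), 0.99), (np.float64(-0.0045), 0.98)] to mark 0.0769 tool xy [-0.0023  0.1735] z 0.0667 rpy [179.87   0.34  -5.97] F [-2.63 -2.06 -4.51] open -0.0002
t 5.75 wagon [(np.float64(-0.0026), 0.99), (np.float64(-0.0025), 0.99), (np.float64(-0.0026), 0.99), (np.float64(-0.0026), 0.98)] to mark 0.075 tool xy [-0.0022  0.1734] z 0.0689 rpy [179.85   0.37  -5.98] F [ 0.18 -0.47 -0.27] open -0.0
t 5.8 wagon [(np.float64(-0.0007), 0.99), (np.float64(-0.0007), 0.99), (np.float64(-0.0007), 0.99), (np.float64(-0.0007), 0.98)] to mark 0.0731 tool xy [-0.0013  0.1739] z 0.0713 rpy [179.92   0.21  -5.99] F [ 0.09 -0.26  0.33] open -0.0
```

View pics/b2.png

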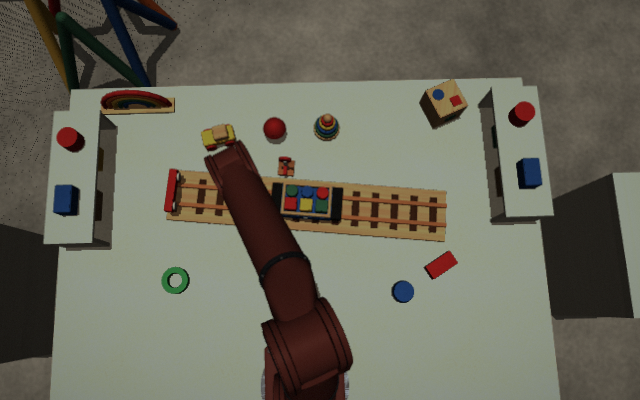

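Wagon now at about (307,202), 73 mm from the mark and slowing from 38 mm/s. It will almost coast to the mark, so I'll move the brake position close to there and watch.

```bash
python3 -m handwheel '[{"slide":[0.05,-0.25,0],"delta_rot":[0,0,0],"grip":1},{"slide":[0,-0.22,0],"delta_rot":[0,0,0],"grip":1},{"slide":[0,0,0],"delta_rot":[0,0,0],"grip":1},{"slide":[0,0,0],"delta_rot":[0,0,0],"grip":1},{"slide":[0,0,0],"delta_rot":[0,0,0],"grip":1},{"slide":[0,0,0],"delta_rot":[0,0,0],"grip":1},{"slide":[0,0,0],"delta_rot":[0,0,0],"grip":1},{"slide":[0,0,0],"delta_rot":[0,0,0],"grip":1},{"slide":[0,0,0],"delta_rot":[0,0,0],"grip":1},{"slide":[0,0,0],"delta_rot":[0,0,0],"grip":1}]'
python3 - <<'E'
from trk import *
for i in range(3): look()
E
```

```text
time: 6.85
ee_pos: [0.5519, 0.1655, 0.2277]
ee_rot: [180.0, 0.0, -6.0]
force: [-0.7, -0.4, 0.1]
opening: -0.0003
gripper_force: 0.0
t 6.85 wagon [(np.float64(0.0368), 0.97), (np.float64(0.037), 0.98), (np.float64(0.0367), 0.96), (np.float64(0.037), 0.97)] to mark 0.0354 tool xy [0.0005 0.1889] z 0.0727 rpy [-180.      0.     -5.97] F [ 0.02 -0.16 -0.37] open -0.0003
t 6.9 wagon [(np.float64(0.0384), 0.96), (np.float64(0.0387), 0.98), (np.float64(0.0381), 0.95), (np.float64(0.0386), 0.97)] to mark 0.0337 tool xy [0.0005 0.1889] z 0.0727 rpy [-180.      0.     -5.97] F [ 0.27 -0.27 -0.02] open 0.0
t 6.95 wagon [(np.float64(0.04), 0.96), (np.float64(0.0402), 0.98), (np.float64(0.0397), 0.95), (np.float64(0.0402), 0.97)] to mark 0.0322 tool xy [0.0005 0.1889] z 0.0727 rpy [-180.      0.     -5.97] F [ 0.51 -0.67 -0.91] open 0.0001
```

```bash
python3 -m handwheel '[{"slide":[0,0.28,0],"delta_rot":[0,0,0],"grip":1},{"slide":[0,0,0],"delta_rot":[0,0,0],"grip":1},{"slide":[0,0,0],"delta_rot":[0,0,0],"grip":1},{"slide":[0,0,0],"delta_rot":[0,0,0],"grip":1},{"slide":[0,0,0],"delta_rot":[0,0,0],"grip":1},{"slide":[0,-0.045,0],"delta_rot":[0,0,0],"grip":1},{"slide":[0,-0.045,0],"delta_rot":[0,0,0],"grip":1},{"slide":[0,-0.045,0],"delta_rot":[0,0,0],"grip":1},{"slide":[0,-0.045,0],"delta_rot":[0,0,0],"grip":1},{"slide":[0,-0.045,0],"delta_rot":[0,0,0],"grip":1},{"slide":[0,-0.045,0],"delta_rot":[0,0,0],"grip":1}]'
python3 - <<'E'
from trk import *
for i in range(2): look()
E
```

```text
time: 8.1
ee_pos: [0.5518, 0.1654, 0.2277]
ee_rot: [-180.0, 0.0, -6.0]
force: [-0.5, -0.7, -0.5]
opening: -0.0003
gripper_force: 0.0
t 8.1 wagon [(np.float64(0.0656), 0.86), (np.float64(0.066), 0.97), (np.float64(0.0654), 0.77), (np.float64(0.0658), 0.94)] to mark 0.0064 tool xy [0.0004 0.189 ] z 0.0727 rpy [-179.99    0.     -5.95] F [-0.1   0.53  0.04] open -0.0002
t 8.15 wagon [(np.float64(0.0658), 0.86), (np.float64(0.0661), 0.97), (np.float64(0.0656), 0.77), (np.float64(0.0659), 0.94)] to mark 0.0063 tool xy [0.0005 0.1889] z 0.0727 rpy [-179.99    0.     -5.95] F [-0.48  0.28  0.57] open -0.0004
```

```bash
python3 -m handwheel '[{"slide":[0,-0.5,0],"delta_rot":[0,0,0],"grip":1},{"slide":[0,-0.9,0],"delta_rot":[0,0,0],"grip":1},{"slide":[0,-0.5,-0.5],"delta_rot":[0,0,0],"grip":1},{"slide":[0,0,-1],"delta_rot":[0,0,0],"grip":1},{"slide":[0,0,-1],"delta_rot":[0,0,0],"grip":1}]'
python3 - <<'E'
from trk import *
for i in range(4): look("pics/d%d.png"%i)
for n in("top","scene"):
    im=grab_frame(n)
    a,b=(im[130:250,200:360],5) if n=="top" else (im[150:250,270:430],5)
    cv2.imwrite(f"pics/e_{n}.png",np.clip(cv2.resize(a,None,fx=b,fy=b,interpolation=cv2.INTER_CUBIC)[:,:,::-1]*1.5,0,255).astype(np.uint8))
E
```

```text
time: 8.7
ee_pos: [0.5572, 0.2238, 0.3031]
ee_rot: [-180.0, 0.1, -5.8]
force: [0.9, -0.1, -0.5]
opening: -0.0001
gripper_force: 0.0
t 8.7 wagon [(np.float64(0.0665), 0.97), (np.float64(0.0664), 0.97), (np.float64(0.0665), 0.97), (np.float64(0.0665), 0.96)] to mark 0.0059 tool xy [0.0011 0.2481] z 0.154 rpy [-179.8    -0.3    -5.89] F [1.93 0.86 5.01] open 0.0005
t 8.75 wagon [(np.float64(0.0665), 0.97), (np.float64(0.0664), 0.97), (np.float64(0.0665), 0.97), (np.float64(0.0665), 0.96)] to mark 0.0059 tool xy [0.0012 0.2479] z 0.1522 rpy [-179.79   -0.34   -5.91] F [-0.12  0.85  1.52] open -0.0001
t 8.8 wagon [(np.float64(0.0665), 0.97), (np.float64(0.0664), 0.97), (np.float64(0.0665), 0.97), (np.float64(0.0665), 0.96)] to mark 0.0059 tool xy [0.0007 0.2472] z 0.15 rpy [-179.87   -0.21   -5.92] F [ 0.01 -0.43 -1.11] open -0.0001
t 8.85 wagon [(np.float64(0.0665), 0.97), (np.float64(0.0664), 0.97), (np.float64(0.0665), 0.97), (np.float64(0.0665), 0.96)] to mark 0.0059 tool xy [0.0004 0.2466] z 0.1483 rpy [-1.7995e+02 -7.0000e-02 -5.9300e+00] F [0.14 0.43 0.03] open 0.0001
```

View pics/e_scene.png

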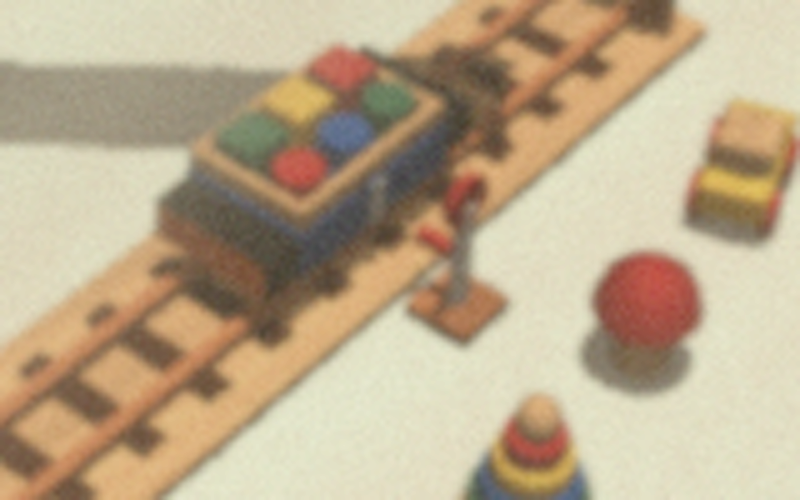

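View pics/e_top.png

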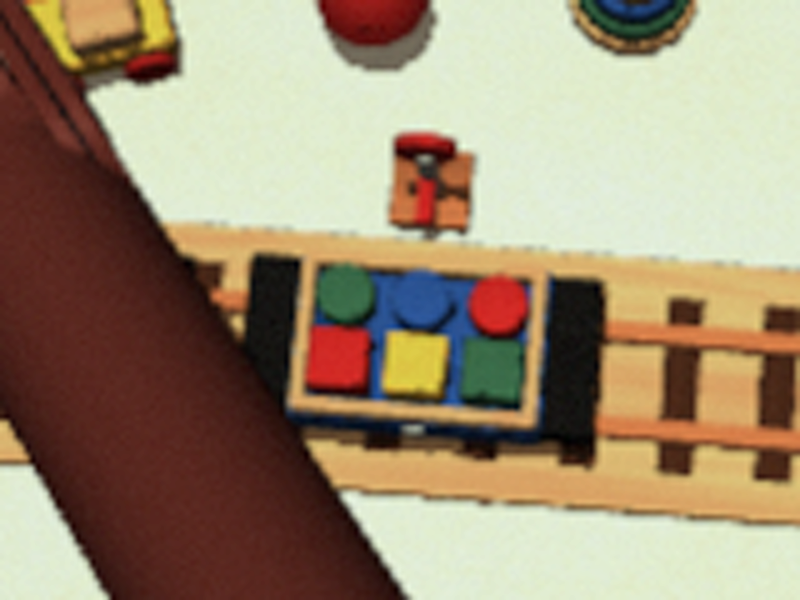

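The wagon is standing still. In the scene crop the stripe is at (380,198) and the pointer tip at (420,235). In the top crop the pointer tip is at (425,222) and the stripe on the near flank at (412,428). I'll check the remaining offset from these.

Run:
```python
from trk import *
for n,uv,z,l in(("top",(200-.4+425/5,130-.4+220/5),.05,"ptr"),("top",(200-.4+412/5,130-.4+428/5),.06,"stripe"),("top",(200-.4+427/5,130-.4+164/5),.1,"post"),
 ("scene",(270-.4+421/5,150-.4+236/5),.05,"ptr"),("scene",(270-.4+379/5,150-.4+200/5),.065,"stripe"),("scene",(270-.4+460/5,150-.4+298/5),.008,"post foot")):
    print(n,l,toT(atz(n,uv,z)[0]).round(4))
print(p[3:].round(4))
```

```text
top ptr [0.0848 0.073 ]
top stripe [-0.0459  0.069 ]
top post [0.1064 0.0714]
scene ptr [0.0862 0.0764]
scene stripe [0.0537 0.0725]
scene post foot [0.1162 0.0827]
[-0.1122  0.0724  0.1161]
```

Both views put the wagon 4–6 mm short of the mark, which is inside the 15 mm limit. I'll hold for a second, confirm and hand in.

```bash
python3 -m handwheel '[{"slide":[0,0,0],"delta_rot":[0,0,0],"grip":1},{"slide":[0,0,0],"delta_rot":[0,0,0],"grip":1},{"slide":[0,0,0],"delta_rot":[0,0,0],"grip":1},{"slide":[0,0,0],"delta_rot":[0,0,0],"grip":1},{"slide":[0,0,0],"delta_rot":[0,0,0],"grip":1},{"slide":[0,0,0],"delta_rot":[0,0,0],"grip":1},{"slide":[0,0,0],"delta_rot":[0,0,0],"grip":1},{"slide":[0,0,0],"delta_rot":[0,0,0],"grip":1}]'
python3 - <<'E'
from trk import *
look()
print(hand_in())
E
```

```text
time: 9.8
ee_pos: [0.5578, 0.2219, 0.3028]
ee_rot: [-180.0, -0.0, -6.0]
force: [-0.2, -0.8, -0.6]
opening: 0.0003
gripper_force: 0.0
t 9.8 wagon [(np.float64(0.0665), 0.97), (np.float64(0.0664), 0.97), (np.float64(0.0665), 0.97), (np.float64(0.0665), 0.96)] to mark 0.0059 tool xy [0.0004 0.2457] z 0.1478 rpy [-180.     -0.     -5.96] F [ 0.2  0.1 -0.2] open -0.0002
the job is handed in; nothing more can be done
None
```

I handed the job in at about 10 s with the wagon let go and standing still, about 4–6 mm short of the signal's pointer by camera (limit 15 mm); the hand-in returned no verdict.

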